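# Lay the stripped engine parts in their foam inserts

## Robot

A 6-joint arm with a two-finger parallel gripper is mounted at the origin on the work surface. World frame = base frame: x ahead of the robot, y to its left, z up, the work surface at z = 0. Lengths are in m, angles in degrees, forces in N, time in s.
With the tool pointing down it reaches from about 0.25 to 0.725 m from the base axis. Payload 9.7 kg.
Tool frame: the origin (TCP) lies at the very end of the fingers, on their centre line; the grasp point (between the pads) lies 19 mm behind it; z points along the fingers, y is the line along which they close (so a half turn about z gives the same grasp; the last joint's range is limited). The gripper opens to 85 mm and grips with 20 to 120 N. Pads are 22 mm wide; open, the fingers measure 114 mm over their backs; the gripper's body (76 mm by 85 mm) begins 54 mm behind the grasp point. The pads swing forward as they close: fully open they stand 13 mm farther back than shut.
Start: joints at [-68.583, 4.979, 10.078, 95.1, 0, 90], TCP at [0.201, -0.512, 0.231] pointing down, gripper open.
Joint ranges: [-179.16, 179.16], [-48.56, 103.87], [-65.8, 70.77], [-126.05, 130.52], [-82.76, 87.17], [-180, 180]. Speed limits (degrees/s): [127.2, 127.2, 147.25, 180, 180, 180].

## Interface

Orientations are given as [roll, pitch, yaw] about the fixed x, y, z axes, in that order (R = Rz(yaw) Ry(pitch) Rx(roll)).
In Python, from workcell import telemetry, optics, workorder gives the robot as it stands.
- The arm moves only by the shell command python3 -m handwheel 'ROWS' [FORCE]. ROWS is JSON, a list of rows, each an object of numbers: "tx", "ty", "tz": the shift along the tool's x, y, z in m; "ax", "ay", "az": the turn, a rotation vector about the tool's x, y, z in degrees; "jaw": the gripper command: -1 is shut, 1 is fully open, values between are in proportion. A call has exactly 10 rows; each row shifts and turns the commanded pose from where the row before left it, along the tool's axes as they then stand; what a row does not reach is not made up. A row lasts 1/8 s, in which the tool goes at most 62.5 mm and 10.7 degrees, less where a joint would pass 70% of its speed; a pose out of reach is approached as far as the arm can. A call is refused whole if a number of a shift passes 0.0625 or a number of a turn 10.7, either way. A call with a gripper value outside its range is refused whole. The fingers move at their own pace and stop on an object; FORCE is the grip in N (left out, the last holds). Time passes only in rows, so rows that do not move let the fingers close, or fill a call up. It gives the time, the measured TCP pose, the force, the opening and the grip force at its end, in the units of the state.
- telemetry.get_obs(): the state, without advancing time (a new reading comes with each control period).
- optics.camera(name): name is "scene" or "top" or "wrist"; returns a dict with "color" (480x640x3 uint8, red, green, blue), "K" (3x3 intrinsics, pixels), "extrinsics" (4x4, takes a point from camera to world coordinates); the wrist camera has in their place "mount" (4x4, takes a point from camera to tool coordinates, whose origin is the TCP and whose axes are the flange's). Camera axes: x right, y down, z forward; pixel columns grow to the right and rows downward; lengths in m; the calibration is good to about 2 mm. A picture is of the moment at which its call begins: read the wrist's pose just before it. There is no depth.
- workorder.job_done(): hands the job in; it is judged then, once.
The state is a dict: "time": time; "q": joint angles; "qd": joint speeds; "joint_efforts": joint torques, N m; "ee_pos": TCP position; "tcp_rot": TCP orientation; "wrist_force": force on the tool from outside, world axes, zero at the start; "torque": the same for the moment, N m; "opening": finger opening in m; "grasp_force": force on a finger pad.
Only numpy, scipy, OpenCV 4.12 (cv2) and the standard library are available. Lean on these libraries where they do the work, as an engineer would, in place of code of your own. Each camera call takes 0.05 s, during which the arm holds its last target. There are 200 camera calls.

## Task

The small engine has been stripped and its parts lie about the bench: lay the piston, the connecting rod, the bearing cap and the timing gear each in the blue foam insert whose cut-out has its outline, lying flat and fully down in it, and let go. Set them down gently, do not drop them, and do not push about or knock over the socket and the bolt that stand among them.

Things in the scene. Friction and masses are not known exactly. Their poses are not given: they have to be found in the camera images.
- piston_center (a point): Small-engine piston, bare aluminium, standing crown up: cylinder 52 mm in diameter, 46 mm high, dark ring grooves round its upper half, two shallow round valve marks on the crown. The point is its centre, half-way up (23 mm); z is up. 0.14 to 0.21 kg.
- rod_center (a point): Connecting rod, dark grey steel, lying flat, 116 mm long, 24 mm high. Big eye 46 mm in diameter, centred 35 mm from the point along -x; small eye 26 mm, centred 45 mm along +x; between them, from x = -12 to +32 mm, a shank 14 mm wide, 22 mm high: grip across it. The point is the middle of its length, half-way up (12 mm); centre of mass at x = -11 mm; z up. 0.16 to 0.25 kg.
- cap_center (a point): Camshaft bearing cap, bare aluminium, standing on its two feet like a small bridge: 76 mm long (its x), 20 mm wide (its y), 28 mm high; feet 23 mm long at both ends, between them the bridge, solid from 16 to 28 mm height; a bolt hole over each foot. The same either way round. The point is its centre, half-way up (14 mm); z is up. 0.09 to 0.14 kg.
- gear_center (a point): Timing gear, bright steel, lying flat, hub up: toothed disc 72 mm in diameter, 14 mm thick, and on it a round hub 28 mm in diameter rising to 36 mm, the place to grip. The point is on the axis, half-way up (18 mm above the underside, 4 mm above the disc's face); z is up. 0.24 to 0.38 kg.
- piston_insert_pocket (a point): Fixed rigid-foam insert, 150 (its x) by 110 mm, 16 mm high, blue; for the piston: a round cut-out 68 mm in diameter at its centre, 6 mm deep, with a black floor 10 mm above the bench and 8 mm of play all round the part. All inserts have the same outer size. The point is the centre of the insert, on the cut-out's floor; z is up.
- rod_insert_pocket (a point): Fixed insert like the piston's, with a cut-out like the rod's outline, 132 mm long, 6 mm deep, 8 mm of play all round: wide round end (62 mm) centred 35 mm towards -x, narrow round end (42 mm) 45 mm towards +x, waist 30 mm. The rod fits only with its x along this x. The point is the centre of the insert, on the cut-out's floor (10 mm above the bench); z is up.
- cap_insert_pocket (a point): Fixed rigid-foam insert, 150 (its x) by 110 mm, 16 mm high, blue; for the bearing cap: a cut-out 92 mm (x) by 36 mm (y) at its centre, 6 mm deep, with a black floor 10 mm above the bench and 8 mm of play all round the part. All inserts have the same outer size. The point is the centre of the insert, on the cut-out's floor; z is up.
- gear_insert_pocket (a point): Fixed rigid-foam insert, 150 (its x) by 110 mm, 16 mm high, blue; for the timing gear: a round cut-out 88 mm in diameter at its centre, 6 mm deep, with a black floor 10 mm above the bench and 8 mm of play all round the part. All inserts have the same outer size. The point is the centre of the insert, on the cut-out's floor; z is up.
- socket: Bystander: a bright steel deep socket standing upright, 25 mm in diameter, 50 mm high, loose. Origin at the centre of its foot. Leave it alone.
- bolt: Bystander: a hexagon bolt standing on its dark head (24 mm across, 9 mm high), shank 12 mm in diameter pointing up, 45 mm high in all, loose. Origin at the centre of the head's underside. Leave it alone.
Mind the look-alikes: they are no part of the job. What is shaped like the part that bears gear_center but green is not meant.

How it is judged:
By the outcome, as a careful person would: the job done as asked, in the order asked, and still so for the second after the job is handed in, with the robot touching nothing.
It also fails if it takes over 99 s, if anything falls off the work surface, if the arm or the gripper's body presses on something with over 40 N, if the wrist force passes 120 N, or if a joint passes its speed limit or range.

## Working session

There is one attempt and no reset: what is moved stays moved. The work goes in short steps, Python scripts to look and compute and a shell command to move; the robot and the scene stay as the last step left them, time stands still between calls to the robot, and variables do not carry over. Pictures are saved under pics/ and viewed, at most 15 in all, crops included, and the job is handed in when it is done.

```bash
mkdir -p pics; python3 - <<'E'
from workcell import telemetry, optics
import cv2,json,numpy as np
o=telemetry.get_obs(); print(o)
for n in("top","scene"):
    c=optics.camera(n); cv2.imwrite(f"pics/{n}0.png",c["color"][:,:,::-1]); print(n,np.array(c["K"]).tolist(),np.array(c["extrinsics"]).round(4).tolist())
    np.savez(f"{n}.npz",K=c["K"],E=c["extrinsics"])
E
```

```text
{'time': 0.0, 'q': array([-6.85825672e+01,  5.01052216e+00,  1.00342372e+01,  9.51005701e+01,
        1.59194250e-03,  9.00000998e+01]), 'qd': array([-0.10553769, -0.03390116,  0.08003389, -0.01619102, -0.08493082,
       -0.03976875]), 'joint_efforts': array([-9.66358566e-04, -5.20384848e+01,  4.64803755e+01,  1.63048255e-02,
       -8.28860948e-05, -1.12862415e-05]), 'ee_pos': array([ 0.20075812, -0.5117942 ,  0.23058668]), 'tcp_rot': array([-1.79923145e+02, -1.59180714e-03,  2.14173309e+01]), 'wrist_force': array([1.15581745, 0.22376049, 0.153437  ]), 'torque': array([ 0.00171173,  0.00962414, -0.02126121]), 'grasp_force': 0.0, 'opening': 0.08558712291610572}
top [[523.0861392595123, 0.0, 318.7963510844852], [0.0, 523.0861392595123, 239.5716882134658], [0.0, 0.0, 1.0]] [[-0.016, -0.9983, 0.0556, 0.51], [-0.9995, 0.0145, -0.0267, -0.0765], [0.0259, -0.056, -0.9981, 1.1147], [0.0, 0.0, 0.0, 1.0]]
scene [[491.00810016548127, 0.0, 317.94591593643247], [0.0, 491.00810016548127, 242.3328738630824], [0.0, 0.0, 1.0]] [[0.4336, 0.5296, -0.7291, 1.3399], [0.9009, -0.2379, 0.363, -0.4585], [0.0188, -0.8142, -0.5802, 0.685], [0.0, 0.0, 0.0, 1.0]]
```

View pics/top0.png

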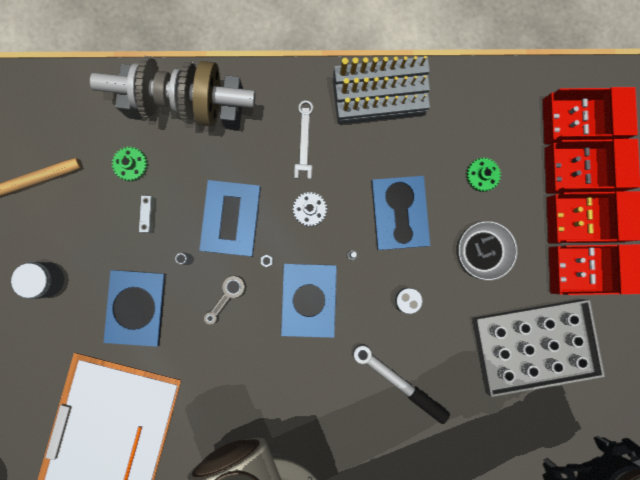

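View pics/scene0.png

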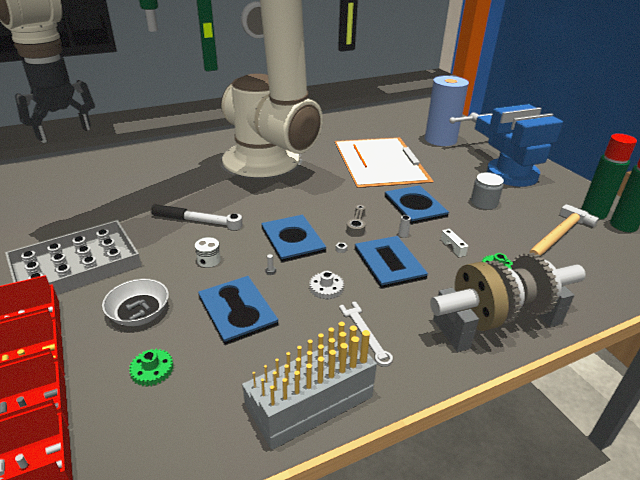

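Top view: piston about (408,300), rod (225,298), cap (146,213), gear (310,208). The inserts are piston (309,300), rod (401,213), cap (230,218) and gear (134,308). The socket is at (182,258), the bolt at (352,255) and a nut at (266,260). I'll enlarge two crops.

```bash
cat >h.py <<'E'
import numpy as np,cv2
def pix2w(n,uv,z):
    d=np.load(f"{n}.npz");K,E=d["K"],d["E"]
    r=E[:3,:3]@np.linalg.solve(K,[uv[0],uv[1],1]);t=E[:3,3]
    return t+r*(z-t[2])/r[2]
E
python3 - <<'E'
import cv2,numpy as np
from h import *
i=cv2.imread("pics/top0.png")
a=cv2.resize(i[180:350,100:285],None,fx=4,fy=4,interpolation=cv2.INTER_CUBIC)
b=cv2.resize(i[165:345,260:440],None,fx=4,fy=4,interpolation=cv2.INTER_CUBIC)[:600]
cv2.imwrite("pics/a.png",a[:600]);cv2.imwrite("pics/b.png",b)
hsv=cv2.cvtColor(i,cv2.COLOR_BGR2HSV)
m=cv2.inRange(hsv,(95,100,60),(125,255,255))
cs,_=cv2.findContours(m,cv2.RETR_EXTERNAL,cv2.CHAIN_APPROX_NONE)
for c in cs:
    if cv2.contourArea(c)<1500: continue
    box=cv2.boxPoints(cv2.minAreaRect(c)); w=np.array([pix2w("top",p,.016)for p in box])[:,:2]
    e=[np.linalg.norm(w[k]-w[k-1]) for k in range(4)]; 
    k=int(np.argmax(e)); d=w[k]-w[k-1]
    # pocket floor centroid
    x,y,ww,hh=cv2.boundingRect(c); s=np.zeros_like(m);cv2.drawContours(s,[c],-1,255,-1)
    p=cv2.erode(cv2.bitwise_and(s,~m),np.ones((2,2)));M=cv2.moments(p,True)
    print(box.mean(0).round(1),w.mean(0).round(4),np.round(e[:2],4),"long yaw",np.degrees(np.arctan2(d[1],d[0])).round(1))
E
```

```text
[133.6 308. ] [0.4352 0.2798] [0.1114 0.1497] long yaw 175.1
[308.5 300.2] [ 0.4449 -0.0825] [0.1066 0.1481] long yaw 177.1
[229.7 217.7] [0.6201 0.0804] [0.1087 0.1483] long yaw 173.2
[400.4 212.4] [ 0.6266 -0.2798] [0.1495 0.1108] long yaw -176.7
```

View pics/a.png

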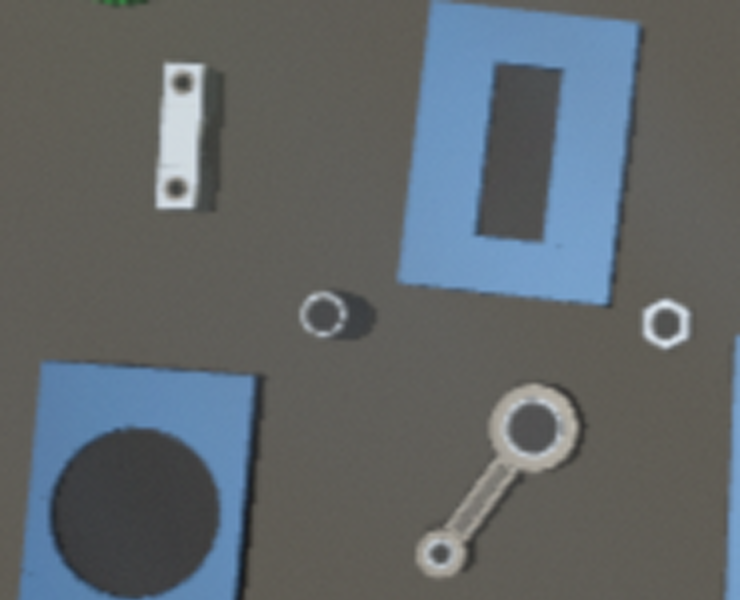

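View pics/b.png

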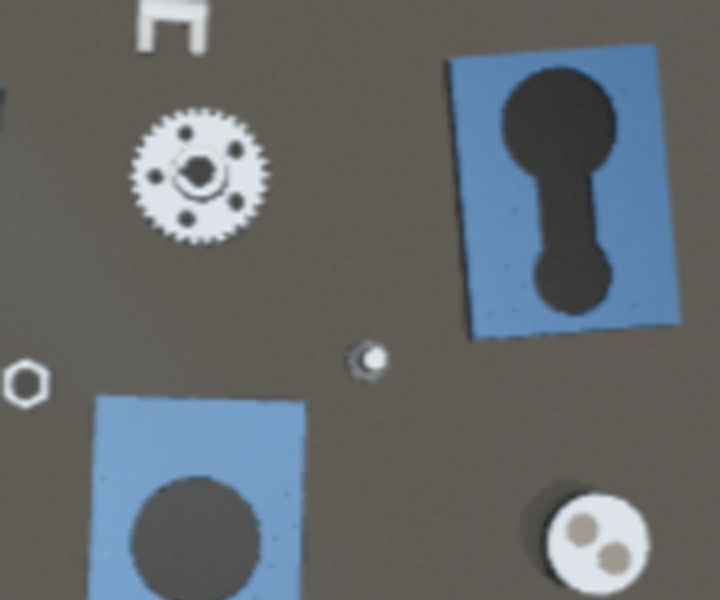

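```bash
python3 - <<'E'
from h import *
A,B=(100,180),(260,165)
def P(n,o,u,z):
    w=pix2w("top",((u[0]+.5)/4-.5+o[0],(u[1]+.5)/4-.5+o[1]),z);print(n,w.round(4)[:2]);return w[:2]
def yaw(a,b):
    d=b-a;print("  yaw",np.degrees(np.arctan2(d[1],d[0])).round(1),"len",np.linalg.norm(d).round(4))
P("cap",A,(181,136),.028);yaw(P("h2",A,(176,188),.028),P("h1",A,(182,82),.028))
a=P("big",A,(534,427),.024);b=P("small",A,(441,553),.024);yaw(a,b);print("rodc",(a+(b-a)/80*35).round(4))
P("hub",B,(199,171),.036);P("disc",B,(200,175),.014);P("piston",B,(598,543),.046)
P("bolt",B,(374,357),.045);P("bolthead",B,(367,362),.009);P("socket",A,(323,314),.05);P("nut",A,(666,323),.01)
a=P("rpbig",B,(559,123),.013);b=P("rpsmall",B,(573,275),.013);yaw(a,b);print("rp",(a+(b-a)/80*35).round(4))
c=[P("cp",A,u,.013) for u in((495,63),(563,70),(543,240),(476,234))];print("cp",np.mean(c,0));yaw(c[3],c[0])
P("gp",A,(135,513),.013);P("pp",B,(196,540),.013)
from workcell import optics
c=optics.camera("wrist");print(np.array(c["K"]).round(1).tolist(),np.array(c["mount"]).round(4).tolist());np.savez("wrist.npz",K=c["K"],M=c["mount"])
E
```

```text
cap [0.6295 0.2535]
h2 [0.6026 0.256 ]
h1 [0.6576 0.2531]
  yaw -3.1 len 0.0551
big [0.4763 0.0732]
small [0.4124 0.1214]
  yaw 143.0 len 0.08
rodc [0.4484 0.0943]
hub [ 0.6372 -0.0869]
disc [ 0.6376 -0.0876]
piston [ 0.4424 -0.2877]
bolt [ 0.5392 -0.175 ]
bolthead [ 0.5376 -0.1746]
socket [0.5358 0.1755]
nut [0.5293 0.0056]
rpbig [ 0.6631 -0.2791]
rpsmall [ 0.5819 -0.2845]
  yaw -176.2 len 0.0813
rp [ 0.6276 -0.2815]
cp [0.6677 0.0939]
cp [0.6635 0.0582]
cp [0.5738 0.0693]
cp [0.5775 0.1044]
cp [0.6206094  0.08145108]
  yaw -6.6 len 0.0908
gp [0.435  0.2813]
pp [ 0.4456 -0.0827]
[[412.7, 0.0, 318.5], [0.0, 412.7, 234.7], [0.0, 0.0, 1.0]] [[0.0007, -0.964, -0.2658, 0.0671], [1.0, 0.0009, -0.0007, 0.0006], [0.0009, -0.2658, 0.964, -0.1432], [0.0, 0.0, 0.0, 1.0]]
```

```bash
cat >>h.py <<'E'
from scipy.spatial.transform import Rotation as Rn
def go(x,y,z,yaw):
    "tool-frame shift (now), then turn"
    from workcell import telemetry
    o=telemetry.get_obs();R=Rn.from_euler("xyz",o["tcp_rot"],degrees=True)
    s=R.inv().apply(np.array([x,y,z])-o["ee_pos"])
    t=(R.inv()*Rn.from_euler("xyz",[180,0,yaw],degrees=True)).as_rotvec(degrees=True)
    print("shift",s.round(4),"turn",t.round(2),"pos",o["ee_pos"].round(4),o["tcp_rot"].round(2),"q",o["q"].round(0),"f",o["wrist_force"].round(1),"op",round(o["opening"],4),"t",round(o["time"],2))
def look(name):
    from workcell import telemetry,optics
    o=telemetry.get_obs();c=optics.camera("wrist");T=np.eye(4);T[:3,:3]=Rn.from_euler("xyz",o["tcp_rot"],degrees=True).as_matrix();T[:3,3]=o["ee_pos"]
    np.savez(name+".npz",K=c["K"],E=T@c["mount"]);cv2.imwrite(f"pics/{name}.png",c["color"][:,:,::-1])
E
python3 -c "
from h import *
go(.4424,-.2877,.12,0)"
```

```text
shift [ 0.3068 -0.1204  0.1109] turn [-6.000e-02  1.000e-02  2.141e+01] pos [ 0.2008 -0.5119  0.2308] [-179.94    0.     21.41] q [-69.   5.  10.  95.  -0.  90.] f [-0.9  0.2 -0.2] op 0.0855 t 0.15
```

```bash
python3 -m handwheel '[{"tx":0.0384,"ty":-0.015,"tz":0.011,"jaw":1},{"tx":0.0384,"ty":-0.015,"tz":0.011,"jaw":1},{"tx":0.0384,"ty":-0.015,"tz":0.011,"jaw":1},{"tx":0.0384,"ty":-0.015,"tz":0.011,"jaw":1},{"tx":0.0384,"ty":-0.015,"tz":0.011,"jaw":1},{"tx":0.0384,"ty":-0.015,"tz":0.011,"jaw":1},{"tx":0.0384,"ty":-0.015,"tz":0.011,"jaw":1},{"tx":0.0384,"ty":-0.015,"tz":0.011,"jaw":1},{"tz":0.011,"az":10.7,"jaw":1},{"tz":0.012,"az":10.7,"jaw":1}]' 50
python3 -c "
from h import *
look('w1')
go(.4424,-.2877,.015,0)"
```

```text
shift [ 0.3068 -0.1203  0.2159] turn [-5.000e-02  1.000e-02  2.141e+01] pos [ 0.2008 -0.5119  0.2309] [-179.95    0.     21.41] q [-69.   5.  10.  95.  -0.  90.] f [ 0.3 -0.2  0.6] op 0.0856 t 0.2$[0]: bad value
```

View pics/w1.png

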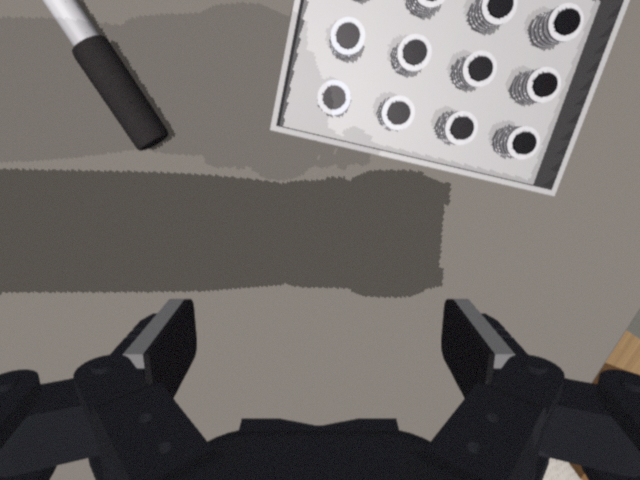

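The move was refused, so this picture is from the start pose: socket tray and ratchet, fingers at the bottom. I'll retry with every key given.

```bash
python3 -m handwheel '[{"tx":0.0384,"ty":-0.015,"tz":0.011,"ax":0,"ay":0,"az":0,"jaw":1},{"tx":0.0384,"ty":-0.015,"tz":0.011,"ax":0,"ay":0,"az":0,"jaw":1},{"tx":0.0384,"ty":-0.015,"tz":0.011,"ax":0,"ay":0,"az":0,"jaw":1},{"tx":0.0384,"ty":-0.015,"tz":0.011,"ax":0,"ay":0,"az":0,"jaw":1},{"tx":0.0384,"ty":-0.015,"tz":0.011,"ax":0,"ay":0,"az":0,"jaw":1},{"tx":0.0384,"ty":-0.015,"tz":0.011,"ax":0,"ay":0,"az":0,"jaw":1},{"tx":0.0384,"ty":-0.015,"tz":0.011,"ax":0,"ay":0,"az":0,"jaw":1},{"tx":0.0384,"ty":-0.015,"tz":0.011,"ax":0,"ay":0,"az":0,"jaw":1},{"tx":0,"ty":0,"tz":0.011,"ax":0,"ay":0,"az":10.7,"jaw":1},{"tx":0,"ty":0,"tz":0.012,"ax":0,"ay":0,"az":10.7,"jaw":1}]' 50
python3 -c "
from h import *
go(.4424,-.2877,.015,0)"
```

```text
time: 1.45
ee_pos: [0.4434, -0.2875, 0.1197]
tcp_rot: [-180.0, 0.0, -0.3]
wrist_force: [-1.0, -0.5, 0.1]
opening: 0.0855
grasp_force: 0.0
shift [-0.001   0.0002  0.1047] turn [-0.01  0.02 -0.26] pos [ 0.4434 -0.2875  0.1197] [-1.7999e+02  2.0000e-02 -2.6000e-01] q [-33.   1.  -6.  83.   0. 147.] f [-1.  -0.5  0.1] op 0.0855 t 1.45
```

```bash
python3 -c "
from h import *
look('w2')"
```

```text
(no output)
```

View pics/w2.png

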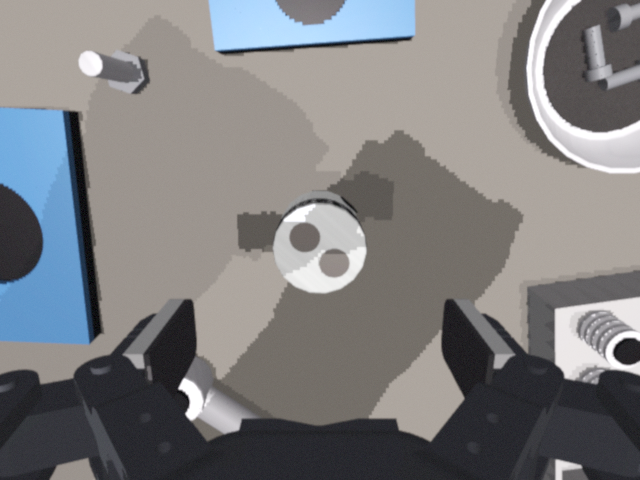

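The wrist view shows the crown centred at about (320,247), clear of both fingers.

```bash
python3 -c "
from h import *
p=pix2w('w2',(320,247),.046);print(p)
go(p[0],p[1],.014,0)"
```

```text
[ 0.44377859 -0.28886082  0.046     ]
shift [0.0014 0.0016 0.104 ] turn [-0.08  0.12 -0.82] pos [ 0.4426 -0.2874  0.118 ] [-1.7992e+02  1.2000e-01 -8.2000e-01] q [-33.   1.  -6.  83.  -0. 148.] f [ 0.3  0.4 -1.4] op 0.0858 t 1.5
```

```bash
python3 -m handwheel '[{"tx":0.001,"ty":0.001,"tz":0.026,"ax":0,"ay":0,"az":0,"jaw":1},{"tx":0,"ty":0,"tz":0.026,"ax":0,"ay":0,"az":0,"jaw":1},{"tx":0,"ty":0,"tz":0.026,"ax":0,"ay":0,"az":0,"jaw":1},{"tx":0,"ty":0,"tz":0.015,"ax":0,"ay":0,"az":0,"jaw":1},{"tx":0,"ty":0,"tz":0.010,"ax":0,"ay":0,"az":0,"jaw":1},{"tx":0,"ty":0,"tz":0,"ax":0,"ay":0,"az":0,"jaw":0.4},{"tx":0,"ty":0,"tz":0,"ax":0,"ay":0,"az":0,"jaw":-1},{"tx":0,"ty":0,"tz":0,"ax":0,"ay":0,"az":0,"jaw":-1},{"tx":0,"ty":0,"tz":0,"ax":0,"ay":0,"az":0,"jaw":-1},{"tx":0,"ty":0,"tz":0,"ax":0,"ay":0,"az":0,"jaw":-1}]' 50
python3 -c "
from h import *
go(.4455,-.0827,.09,0)"
```

```text
time: 2.75
ee_pos: [0.4446, -0.2895, 0.0185]
tcp_rot: [179.9, -0.1, 0.0]
wrist_force: [-1.0, -0.2, 6.6]
opening: 0.0507
grasp_force: 52.5
shift [ 0.0011 -0.2067 -0.0717] turn [ 0.06 -0.1   0.03] pos [ 0.4446 -0.2895  0.0185] [ 1.7994e+02 -1.0000e-01  3.0000e-02] q [-33.   4. -15.  71.   0. 147.] f [-1.  -0.2  6.6] op 0.0507 t 2.75
```

```bash
python3 -m handwheel '[{"tx":0,"ty":0,"tz":-0.015,"ax":0,"ay":0,"az":0,"jaw":-1},{"tx":0,"ty":0,"tz":-0.03,"ax":0,"ay":0,"az":0,"jaw":-1},{"tx":0,"ty":0,"tz":-0.03,"ax":0,"ay":0,"az":0,"jaw":-1},{"tx":0,"ty":-0.03,"tz":0,"ax":0,"ay":0,"az":0,"jaw":-1},{"tx":0,"ty":-0.04,"tz":0,"ax":0,"ay":0,"az":0,"jaw":-1},{"tx":0,"ty":-0.04,"tz":0,"ax":0,"ay":0,"az":0,"jaw":-1},{"tx":0,"ty":-0.04,"tz":0,"ax":0,"ay":0,"az":0,"jaw":-1},{"tx":0,"ty":-0.036,"tz":0,"ax":0,"ay":0,"az":0,"jaw":-1},{"tx":0,"ty":-0.02,"tz":0,"ax":0,"ay":0,"az":0,"jaw":-1},{"tx":0,"ty":0,"tz":0,"ax":0,"ay":0,"az":0,"jaw":-1}]' 50
python3 -c "
from h import *
look('w3')
go(.4455,-.0827,.0285,0)"
```

```text
time: 4.0
ee_pos: [0.444, -0.0822, 0.0931]
tcp_rot: [180.0, -0.0, 0.1]
wrist_force: [-0.1, -0.5, -1.8]
opening: 0.0508
grasp_force: 52.5
shift [ 0.0013 -0.0003  0.0645] turn [ 0.02 -0.04  0.1 ] pos [ 0.4441 -0.0829  0.093 ] [ 1.7998e+02 -4.0000e-02  1.0000e-01] q [-11.  -9. -19.  80.  -0. 169.] f [ 0.1  0.2 -1.7] op 0.0503 t 4.05
```

View pics/w3.png

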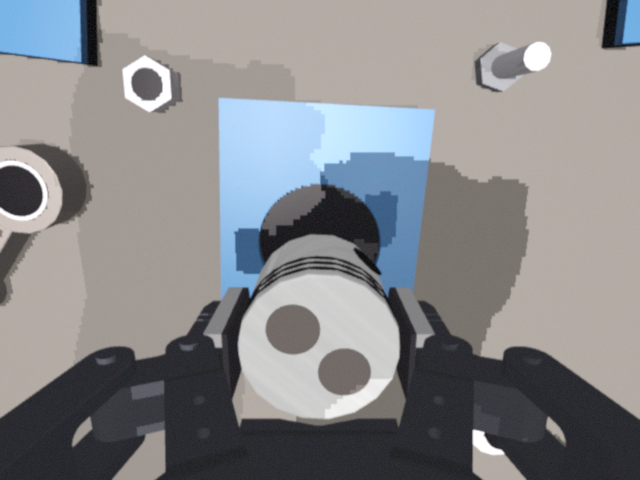

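The held piston is in line with the round pocket, whose rim spans (260–381, ~240).

```bash
python3 -m handwheel '[{"tx":0.001,"ty":0,"tz":0.02,"ax":0,"ay":0,"az":0,"jaw":-1},{"tx":0,"ty":0,"tz":0.02,"ax":0,"ay":0,"az":0,"jaw":-1},{"tx":0,"ty":0,"tz":0.011,"ax":0,"ay":0,"az":0,"jaw":-1},{"tx":0,"ty":0,"tz":0.006,"ax":0,"ay":0,"az":0,"jaw":-1},{"tx":0,"ty":0,"tz":0.003,"ax":0,"ay":0,"az":0,"jaw":-1},{"tx":0,"ty":0,"tz":0.002,"ax":0,"ay":0,"az":0,"jaw":-1},{"tx":0,"ty":0,"tz":0.001,"ax":0,"ay":0,"az":0,"jaw":-1},{"tx":0,"ty":0,"tz":0,"ax":0,"ay":0,"az":0,"jaw":-1},{"tx":0,"ty":0,"tz":0,"ax":0,"ay":0,"az":0,"jaw":-1},{"tx":0,"ty":0,"tz":0,"ax":0,"ay":0,"az":0,"jaw":-1}]' 50
python3 -c "
from h import *
go(.4455,-.0827,.0285,0)"
```

```text
time: 5.3
ee_pos: [0.445, -0.0831, 0.0294]
tcp_rot: [180.0, -0.0, 0.0]
wrist_force: [-0.1, -0.6, -1.7]
opening: 0.0505
grasp_force: 52.5
shift [ 0.0005 -0.0004  0.0009] turn [ 0.   -0.01  0.02] pos [ 0.445  -0.0831  0.0294] [ 1.8e+02 -1.0e-02  2.0e-02] q [-11.  -7. -24.  73.   0. 169.] f [-0.1 -0.6 -1.7] op 0.0505 t 5.3
```

```bash
python3 -m handwheel '[{"tx":0,"ty":0,"tz":0.0005,"ax":0,"ay":0,"az":0,"jaw":-1},{"tx":0,"ty":0,"tz":0.0005,"ax":0,"ay":0,"az":0,"jaw":-1},{"tx":0,"ty":0,"tz":0.0005,"ax":0,"ay":0,"az":0,"jaw":-1},{"tx":0,"ty":0,"tz":0.0005,"ax":0,"ay":0,"az":0,"jaw":-1},{"tx":0,"ty":0,"tz":0.0005,"ax":0,"ay":0,"az":0,"jaw":-1},{"tx":0,"ty":0,"tz":0.0005,"ax":0,"ay":0,"az":0,"jaw":-1},{"tx":0,"ty":0,"tz":0,"ax":0,"ay":0,"az":0,"jaw":-1},{"tx":0,"ty":0,"tz":0,"ax":0,"ay":0,"az":0,"jaw":-1},{"tx":0,"ty":0,"tz":0,"ax":0,"ay":0,"az":0,"jaw":-1},{"tx":0,"ty":0,"tz":0,"ax":0,"ay":0,"az":0,"jaw":-1}]' 50
```

```text
time: 6.55
ee_pos: [0.445, -0.0831, 0.0284]
tcp_rot: [180.0, -0.1, 0.0]
wrist_force: [-10.1, 2.3, 20.6]
opening: 0.0507
grasp_force: 54.6
```

```bash
python3 -m handwheel '[{"tx":0,"ty":0,"tz":-0.001,"ax":0,"ay":0,"az":0,"jaw":-1},{"tx":0,"ty":0,"tz":-0.0005,"ax":0,"ay":0,"az":0,"jaw":-0.2},{"tx":0,"ty":0,"tz":0,"ax":0,"ay":0,"az":0,"jaw":0.3},{"tx":0,"ty":0,"tz":0,"ax":0,"ay":0,"az":0,"jaw":0.6},{"tx":0,"ty":0,"tz":0,"ax":0,"ay":0,"az":0,"jaw":0.8},{"tx":0,"ty":0,"tz":0,"ax":0,"ay":0,"az":0,"jaw":0.8},{"tx":0,"ty":0,"tz":-0.01,"ax":0,"ay":0,"az":0,"jaw":0.8},{"tx":0,"ty":0,"tz":-0.03,"ax":0,"ay":0,"az":0,"jaw":0.8},{"tx":0,"ty":0,"tz":-0.03,"ax":0,"ay":0,"az":0,"jaw":0.8},{"tx":0,"ty":0,"tz":-0.03,"ax":0,"ay":0,"az":0,"jaw":0.8}]' 50
python3 -c "
from h import *
go(.4484,.0943,.13,143)"
```

```text
time: 7.8
ee_pos: [0.445, -0.0832, 0.1295]
tcp_rot: [180.0, -0.0, 0.0]
wrist_force: [0.6, -0.9, 0.7]
opening: 0.0769
grasp_force: 0.0
shift [ 0.0035 -0.1775 -0.0005] turn [ 5.0000e-02 -1.0000e-02 -1.4299e+02] pos [ 0.445  -0.0832  0.1295] [ 1.7999e+02 -4.0000e-02  1.0000e-02] q [-11.  -9. -15.  84.   0. 169.] f [ 0.6 -0.9  0.7] op 0.0769 t 7.8
```

```bash
python3 -m handwheel '[{"tx":0.0035,"ty":-0.044,"tz":0,"ax":0,"ay":0,"az":0,"jaw":0.5},{"tx":0,"ty":-0.044,"tz":0,"ax":0,"ay":0,"az":0,"jaw":0.5},{"tx":0,"ty":-0.0445,"tz":0,"ax":0,"ay":0,"az":0,"jaw":0.5},{"tx":0,"ty":-0.045,"tz":0,"ax":0,"ay":0,"az":0,"jaw":0.5},{"tx":0,"ty":0,"tz":0,"ax":0,"ay":0,"az":-10.7,"jaw":0.5},{"tx":0,"ty":0,"tz":0,"ax":0,"ay":0,"az":-10.7,"jaw":0.5},{"tx":0,"ty":0,"tz":0,"ax":0,"ay":0,"az":-10.7,"jaw":0.5},{"tx":0,"ty":0,"tz":0,"ax":0,"ay":0,"az":-10.7,"jaw":0.5},{"tx":0,"ty":0,"tz":0,"ax":0,"ay":0,"az":-10.7,"jaw":0.5},{"tx":0,"ty":0,"tz":0,"ax":0,"ay":0,"az":-10.7,"jaw":0.5}]' 60
python3 -m handwheel '[{"tx":0,"ty":0,"tz":0,"ax":0,"ay":0,"az":-10.7,"jaw":0.5},{"tx":0,"ty":0,"tz":0,"ax":0,"ay":0,"az":-10.7,"jaw":0.5},{"tx":0,"ty":0,"tz":0,"ax":0,"ay":0,"az":-10.7,"jaw":0.5},{"tx":0,"ty":0,"tz":0,"ax":0,"ay":0,"az":-10.7,"jaw":0.5},{"tx":0,"ty":0,"tz":0,"ax":0,"ay":0,"az":-10.7,"jaw":0.5},{"tx":0,"ty":0,"tz":0,"ax":0,"ay":0,"az":-10.7,"jaw":0.5},{"tx":0,"ty":0,"tz":0,"ax":0,"ay":0,"az":-10.7,"jaw":0.5},{"tx":0,"ty":0,"tz":0,"ax":0,"ay":0,"az":-3.9,"jaw":0.5},{"tx":0,"ty":0,"tz":0,"ax":0,"ay":0,"az":0,"jaw":0.5},{"tx":0,"ty":0,"tz":0,"ax":0,"ay":0,"az":0,"jaw":0.5}]' 60
python3 -c "
from h import *
look('w4')
go(.4484,.0943,.012,143)"
```

```text
time: 9.05
ee_pos: [0.4493, 0.041, 0.129]
tcp_rot: [-179.0, -2.1, 68.3]
wrist_force: [0.5, 0.1, -0.0]
opening: 0.0638
grasp_force: 0.0
time: 10.3
ee_pos: [0.4492, 0.0411, 0.1289]
tcp_rot: [178.2, -1.4, 146.8]
wrist_force: [0.2, 0.4, -0.3]
opening: 0.0647
grasp_force: 0.0
shift [0.0269 0.0402 0.1189] turn [ 1.76 -1.47  3.77] pos [0.4492 0.0412 0.1289] [178.19  -1.41 146.79] q [  4.  -9. -15.  84.   2.  37.] f [ 0.1  0.2 -0.7] op 0.0644 t 10.35
```

View pics/w4.png

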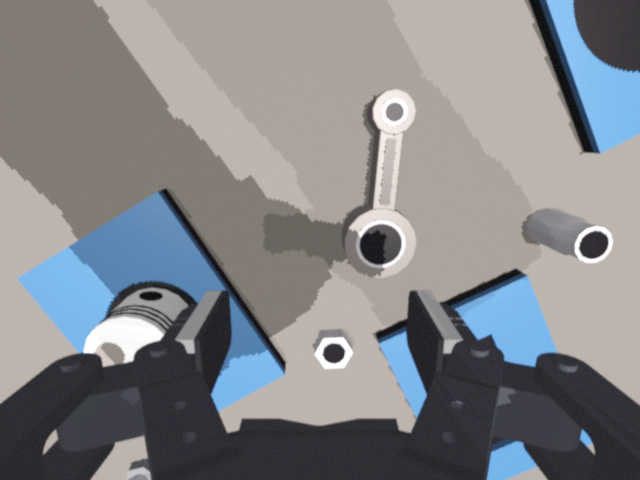

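The rod's big eye is at (380,242) and the small eye at (394,111). The joint-6 limit cut the shift short and left a slight tilt, which I'll correct.

```bash
python3 -c "
from h import *
a=pix2w('w4',(380,242),.024)[:2];b=pix2w('w4',(394,111),.024)[:2];d=b-a
y=np.degrees(np.arctan2(d[1],d[0]));c=a+d/80*36*1e0
print(a,b,np.linalg.norm(d),y,a+d*35/80)
go(*(a+d*36/80),.1,y)"
```

```text
[0.47535701 0.07390912] [0.41208855 0.12176213] 0.07932722641032901 142.89800645790942 [0.44767706 0.09484481]
shift [0.0309 0.0431 0.031 ] turn [ 1.76 -1.47  3.87] pos [0.4492 0.0412 0.1289] [178.19  -1.41 146.79] q [  4.  -9. -15.  84.   2.  37.] f [ 0.1  0.2 -0.7] op 0.0644 t 10.35
```

```bash
python3 -m handwheel '[{"tx":0.015,"ty":0.0215,"tz":0.015,"ax":0,"ay":0,"az":0,"jaw":0.4},{"tx":0.0159,"ty":0.0216,"tz":0.016,"ax":0,"ay":0,"az":0,"jaw":0.4},{"tx":0,"ty":0,"tz":0,"ax":1.76,"ay":-1.47,"az":3.87,"jaw":0.4},{"tx":0,"ty":0,"tz":0,"ax":0,"ay":0,"az":0,"jaw":0.4},{"tx":0,"ty":0,"tz":0,"ax":0,"ay":0,"az":0,"jaw":0.4},{"tx":0,"ty":0,"tz":0,"ax":0,"ay":0,"az":0,"jaw":0.4},{"tx":0,"ty":0,"tz":0,"ax":0,"ay":0,"az":0,"jaw":0.4},{"tx":0,"ty":0,"tz":0,"ax":0,"ay":0,"az":0,"jaw":0.4},{"tx":0,"ty":0,"tz":0,"ax":0,"ay":0,"az":0,"jaw":0.4},{"tx":0,"ty":0,"tz":0,"ax":0,"ay":0,"az":0,"jaw":0.4}]' 60
python3 -c "
from h import *
go(.4469,.0954,.012,142.9)"
```

```text
time: 11.6
ee_pos: [0.4467, 0.0955, 0.1]
tcp_rot: [-180.0, 0.0, 143.0]
wrist_force: [-0.0, 0.2, 0.4]
opening: 0.0596
grasp_force: 0.0
shift [-0.0002  0.      0.088 ] turn [-0.01  0.01  0.1 ] pos [0.4467 0.0955 0.1   ] [-1.7999e+02  1.0000e-02  1.4300e+02] q [ 12.  -8. -17.  81.  -0.  49.] f [-0.   0.2  0.4] op 0.0596 t 11.6
```

```bash
python3 -m handwheel '[{"tx":0,"ty":0,"tz":0.025,"ax":0,"ay":0,"az":0,"jaw":0.2},{"tx":0,"ty":0,"tz":0.025,"ax":0,"ay":0,"az":0,"jaw":0},{"tx":0,"ty":0,"tz":0.02,"ax":0,"ay":0,"az":0,"jaw":0},{"tx":0,"ty":0,"tz":0.012,"ax":0,"ay":0,"az":0,"jaw":0},{"tx":0,"ty":0,"tz":0.006,"ax":0,"ay":0,"az":0,"jaw":0},{"tx":0,"ty":0,"tz":0,"ax":0,"ay":0,"az":0,"jaw":-0.3},{"tx":0,"ty":0,"tz":0,"ax":0,"ay":0,"az":0,"jaw":-0.5},{"tx":0,"ty":0,"tz":0,"ax":0,"ay":0,"az":0,"jaw":-1},{"tx":0,"ty":0,"tz":0,"ax":0,"ay":0,"az":0,"jaw":-1},{"tx":0,"ty":0,"tz":0,"ax":0,"ay":0,"az":0,"jaw":-1}]' 60
python3 -c "
from h import *
go(.4469,.0954,.012,142.9)"
```

```text
time: 12.85
ee_pos: [0.4473, 0.0956, 0.0129]
tcp_rot: [179.9, 0.1, 143.0]
wrist_force: [-0.8, 0.3, 5.3]
opening: 0.0119
grasp_force: 60.0
shift [ 0.0002 -0.0004  0.0009] turn [0.06 0.06 0.1 ] pos [0.4473 0.0956 0.0129] [1.7994e+02 6.0000e-02 1.4300e+02] q [ 12.  -6. -25.  71.  -0.  49.] f [-0.8  0.3  5.3] op 0.0119 t 12.85
```

```bash
python3 -m handwheel '[{"tx":0,"ty":0,"tz":-0.015,"ax":0,"ay":0,"az":0,"jaw":-1},{"tx":0,"ty":0,"tz":-0.025,"ax":0,"ay":0,"az":0,"jaw":-1},{"tx":0,"ty":0,"tz":-0.03,"ax":0,"ay":0,"az":-10,"jaw":-1},{"tx":0,"ty":0,"tz":-0.03,"ax":0,"ay":0,"az":-10.7,"jaw":-1},{"tx":0,"ty":0,"tz":0,"ax":0,"ay":0,"az":-10,"jaw":-1},{"tx":0,"ty":0,"tz":0,"ax":0,"ay":0,"az":-10,"jaw":-1},{"tx":0,"ty":0,"tz":0,"ax":0,"ay":0,"az":0,"jaw":-1},{"tx":0,"ty":0,"tz":0,"ax":0,"ay":0,"az":0,"jaw":-1},{"tx":0,"ty":0,"tz":0,"ax":0,"ay":0,"az":0,"jaw":-1},{"tx":0,"ty":0,"tz":0,"ax":0,"ay":0,"az":0,"jaw":-1}]' 60
python3 -c "
from h import *
go(.6265,-.281,.1,183.6)"
```

```text
time: 14.1
ee_pos: [0.4467, 0.0955, 0.112]
tcp_rot: [-180.0, 0.0, -176.4]
wrist_force: [0.0, -0.6, -1.8]
opening: 0.012
grasp_force: 59.2
shift [-0.1555 -0.3871  0.012 ] turn [-0.01  0.    0.04] pos [0.4467 0.0955 0.112 ] [-179.99    0.   -176.36] q [ 12.  -9. -16.  82.  -0.   8.] f [ 0.  -0.6 -1.8] op 0.012 t 14.1
```

```bash
python3 -m handwheel '[{"tx":-0.01,"ty":-0.024,"tz":0,"ax":0,"ay":0,"az":0,"jaw":-1},{"tx":-0.0195,"ty":-0.0485,"tz":0,"ax":0,"ay":0,"az":0,"jaw":-1},{"tx":-0.0195,"ty":-0.0485,"tz":0,"ax":0,"ay":0,"az":0,"jaw":-1},{"tx":-0.0195,"ty":-0.0485,"tz":0,"ax":0,"ay":0,"az":0,"jaw":-1},{"tx":-0.0195,"ty":-0.0485,"tz":0,"ax":0,"ay":0,"az":0,"jaw":-1},{"tx":-0.0195,"ty":-0.0485,"tz":0,"ax":0,"ay":0,"az":0,"jaw":-1},{"tx":-0.0195,"ty":-0.0485,"tz":0,"ax":0,"ay":0,"az":0,"jaw":-1},{"tx":-0.0185,"ty":-0.0485,"tz":0,"ax":0,"ay":0,"az":0,"jaw":-1},{"tx":-0.01,"ty":-0.0236,"tz":0,"ax":0,"ay":0,"az":0,"jaw":-1},{"tx":0,"ty":0,"tz":0.01,"ax":0,"ay":0,"az":0,"jaw":-1}]' 60
python3 -m handwheel '[{"tx":0,"ty":0,"tz":0,"ax":0,"ay":0,"az":0,"jaw":-1},{"tx":0,"ty":0,"tz":0,"ax":0,"ay":0,"az":0,"jaw":-1},{"tx":0,"ty":0,"tz":0,"ax":0,"ay":0,"az":0,"jaw":-1},{"tx":0,"ty":0,"tz":0,"ax":0,"ay":0,"az":0,"jaw":-1},{"tx":0,"ty":0,"tz":0,"ax":0,"ay":0,"az":0,"jaw":-1},{"tx":0,"ty":0,"tz":0,"ax":0,"ay":0,"az":0,"jaw":-1},{"tx":0,"ty":0,"tz":0,"ax":0,"ay":0,"az":0,"jaw":-1},{"tx":0,"ty":0,"tz":0,"ax":0,"ay":0,"az":0,"jaw":-1},{"tx":0,"ty":0,"tz":0,"ax":0,"ay":0,"az":0,"jaw":-1},{"tx":0,"ty":0,"tz":0,"ax":0,"ay":0,"az":0,"jaw":-1}]' 60
python3 -c "
from h import *
look('w5')
go(.6265,-.281,.0225,183.6)"
```

```text
time: 15.35
ee_pos: [0.6274, -0.2826, 0.1014]
tcp_rot: [-180.0, 0.0, -176.4]
wrist_force: [-0.4, 0.6, -1.3]
opening: 0.0119
grasp_force: 59.3
time: 16.6
ee_pos: [0.6269, -0.2808, 0.102]
tcp_rot: [-180.0, 0.0, -176.3]
wrist_force: [-0.4, -0.6, -1.5]
opening: 0.0123
grasp_force: 59.2
shift [ 0.0004 -0.0002  0.0796] turn [-0.01  0.01  0.1 ] pos [ 0.6269 -0.2808  0.1021] [-1.7999e+02  1.0000e-02 -1.7630e+02] q [-24.  23.  18.  84.  -0. -28.] f [-0.4 -0.1 -1.4] op 0.0124 t 16.65
```

View pics/w5.png

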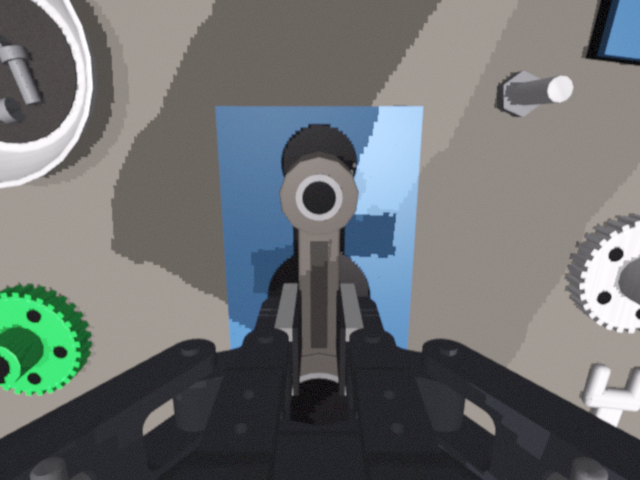

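The rod is held straight over the pocket, with the narrow end's centre at about (319.5,161).

```bash
python3 -c "
from h import *
print(pix2w('w5',(319.5,161.5),.014), pix2w('w5',(319,198),.1-.0129+.024))"
```

```text
[ 0.58135316 -0.28367708  0.014     ] [ 0.5839551  -0.28398725  0.1111    ]
```

```bash
python3 -m handwheel '[{"tx":0.0015,"ty":0,"tz":0.015,"ax":0,"ay":0,"az":0,"jaw":-1},{"tx":0,"ty":0,"tz":0.025,"ax":0,"ay":0,"az":0,"jaw":-1},{"tx":0,"ty":0,"tz":0.02,"ax":0,"ay":0,"az":0,"jaw":-1},{"tx":0,"ty":0,"tz":0.01,"ax":0,"ay":0,"az":0,"jaw":-1},{"tx":0,"ty":0,"tz":0.004,"ax":0,"ay":0,"az":0,"jaw":-1},{"tx":0,"ty":0,"tz":0.002,"ax":0,"ay":0,"az":0,"jaw":-1},{"tx":0,"ty":0,"tz":0.001,"ax":0,"ay":0,"az":0,"jaw":-1},{"tx":0,"ty":0,"tz":0.001,"ax":0,"ay":0,"az":0,"jaw":-1},{"tx":0,"ty":0,"tz":0.001,"ax":0,"ay":0,"az":0,"jaw":-1},{"tx":0,"ty":0,"tz":0,"ax":0,"ay":0,"az":0,"jaw":-1}]' 60
python3 -c "
from h import *
go(.6265,-.281,.0225,183.6)"
```

```text
time: 17.9
ee_pos: [0.6254, -0.2809, 0.0231]
tcp_rot: [-180.0, 0.0, -176.3]
wrist_force: [0.5, 0.1, -1.3]
opening: 0.0121
grasp_force: 59.2
shift [-0.001  -0.0002  0.0006] turn [-0.01  0.01  0.1 ] pos [ 0.6254 -0.2809  0.0231] [-1.7999e+02  1.0000e-02 -1.7630e+02] q [-24.  24.  10.  76.  -0. -28.] f [ 0.5  0.1 -1.3] op 0.0121 t 17.9
```

Nearly down. I'll creep 1 mm to contact, release slowly, then rise.

```bash
python3 -m handwheel '[{"tx":0,"ty":0,"tz":0.0005,"ax":0,"ay":0,"az":0,"jaw":-1},{"tx":0,"ty":0,"tz":0.0005,"ax":0,"ay":0,"az":0,"jaw":-1},{"tx":0,"ty":0,"tz":0.0005,"ax":0,"ay":0,"az":0,"jaw":-1},{"tx":0,"ty":0,"tz":0,"ax":0,"ay":0,"az":0,"jaw":-1},{"tx":0,"ty":0,"tz":0,"ax":0,"ay":0,"az":0,"jaw":-1},{"tx":0,"ty":0,"tz":0,"ax":0,"ay":0,"az":0,"jaw":-1},{"tx":0,"ty":0,"tz":0,"ax":0,"ay":0,"az":0,"jaw":-1},{"tx":0,"ty":0,"tz":0,"ax":0,"ay":0,"az":0,"jaw":-1},{"tx":0,"ty":0,"tz":0,"ax":0,"ay":0,"az":0,"jaw":-1},{"tx":0,"ty":0,"tz":0,"ax":0,"ay":0,"az":0,"jaw":-1}]' 60
```

```text
time: 19.15
ee_pos: [0.6255, -0.2809, 0.023]
tcp_rot: [-180.0, 0.1, -176.3]
wrist_force: [-4.0, 1.2, 8.7]
opening: 0.0123
grasp_force: 60.5
```

```bash
python3 -m handwheel '[{"tx":0,"ty":0,"tz":-0.0005,"ax":0,"ay":0,"az":0,"jaw":-0.6},{"tx":0,"ty":0,"tz":0,"ax":0,"ay":0,"az":0,"jaw":-0.4},{"tx":0,"ty":0,"tz":0,"ax":0,"ay":0,"az":0,"jaw":-0.2},{"tx":0,"ty":0,"tz":0,"ax":0,"ay":0,"az":0,"jaw":0},{"tx":0,"ty":0,"tz":0,"ax":0,"ay":0,"az":0,"jaw":0},{"tx":0,"ty":0,"tz":-0.01,"ax":0,"ay":0,"az":0,"jaw":0},{"tx":0,"ty":0,"tz":-0.03,"ax":0,"ay":0,"az":0,"jaw":0},{"tx":0,"ty":0,"tz":-0.03,"ax":0,"ay":0,"az":0,"jaw":0},{"tx":0,"ty":0,"tz":-0.03,"ax":0,"ay":0,"az":0,"jaw":0},{"tx":0,"ty":0,"tz":0,"ax":0,"ay":0,"az":0,"jaw":0}]' 60
python3 -c "
from h import *
go(.6295,.2535,.12,176.5)"
```

```text
time: 20.4
ee_pos: [0.6267, -0.2814, 0.126]
tcp_rot: [-179.8, 0.3, -176.3]
wrist_force: [-0.0, 0.2, -1.2]
opening: 0.0428
grasp_force: 0.0
shift [-0.0374  0.5336  0.0047] turn [-0.14  0.29  7.2 ] pos [ 0.6267 -0.2814  0.126 ] [-179.84    0.28 -176.3 ] q [-24.  23.  20.  87.  -0. -28.] f [-0.   0.2 -1.2] op 0.0428 t 20.4
```

```bash
python3 -m handwheel '[{"tx":-0.004,"ty":0.03,"tz":0,"ax":0,"ay":0,"az":0,"jaw":0.2},{"tx":-0.004,"ty":0.05,"tz":0,"ax":0,"ay":0,"az":0,"jaw":0.2},{"tx":-0.004,"ty":0.05,"tz":0,"ax":0,"ay":0,"az":0,"jaw":0.2},{"tx":-0.004,"ty":0.05,"tz":0,"ax":0,"ay":0,"az":0,"jaw":0.2},{"tx":-0.004,"ty":0.05,"tz":0,"ax":0,"ay":0,"az":0,"jaw":0.2},{"tx":-0.004,"ty":0.05,"tz":0,"ax":0,"ay":0,"az":0,"jaw":0.2},{"tx":-0.004,"ty":0.05,"tz":0,"ax":0,"ay":0,"az":0,"jaw":0.2},{"tx":-0.004,"ty":0.05,"tz":0,"ax":0,"ay":0,"az":0,"jaw":0.2},{"tx":-0.004,"ty":0.05,"tz":0,"ax":0,"ay":0,"az":0,"jaw":0.2},{"tx":-0.0014,"ty":0.05,"tz":0,"ax":0,"ay":0,"az":0,"jaw":0.2}]' 60
python3 -m handwheel '[{"tx":0,"ty":0.0536,"tz":0.005,"ax":0,"ay":0,"az":0,"jaw":0.2},{"tx":0,"ty":0,"tz":0,"ax":0,"ay":0,"az":7.2,"jaw":0.2},{"tx":0,"ty":0,"tz":0,"ax":0,"ay":0,"az":0,"jaw":0.2},{"tx":0,"ty":0,"tz":0,"ax":0,"ay":0,"az":0,"jaw":0.2},{"tx":0,"ty":0,"tz":0,"ax":0,"ay":0,"az":0,"jaw":0.2},{"tx":0,"ty":0,"tz":0,"ax":0,"ay":0,"az":0,"jaw":0.2},{"tx":0,"ty":0,"tz":0,"ax":0,"ay":0,"az":0,"jaw":0.2},{"tx":0,"ty":0,"tz":0,"ax":0,"ay":0,"az":0,"jaw":0.2},{"tx":0,"ty":0,"tz":0,"ax":0,"ay":0,"az":0,"jaw":0.2},{"tx":0,"ty":0,"tz":0,"ax":0,"ay":0,"az":0,"jaw":0.2}]' 60
python3 -c "
from h import *
look('w6')
go(.6295,.2535,.015,176.5)"
```

```text
time: 21.65
ee_pos: [0.6313, 0.2021, 0.1213]
tcp_rot: [-180.0, -0.0, -176.3]
wrist_force: [0.8, -0.3, 0.4]
opening: 0.0512
grasp_force: 0.0
time: 22.9
ee_pos: [0.6283, 0.2541, 0.117]
tcp_rot: [-180.0, 0.0, 176.5]
wrist_force: [-0.4, -0.3, 0.2]
opening: 0.0513
grasp_force: 0.0
shift [-0.0013 -0.0005  0.102 ] turn [-0.01  0.01  0.01] pos [0.6283 0.2541 0.117 ] [-1.7999e+02  1.0000e-02  1.7651e+02] q [22. 22. 18. 86. -0. 26.] f [ 0.3 -0.  -0.3] op 0.0512 t 22.95
```

View pics/w6.png

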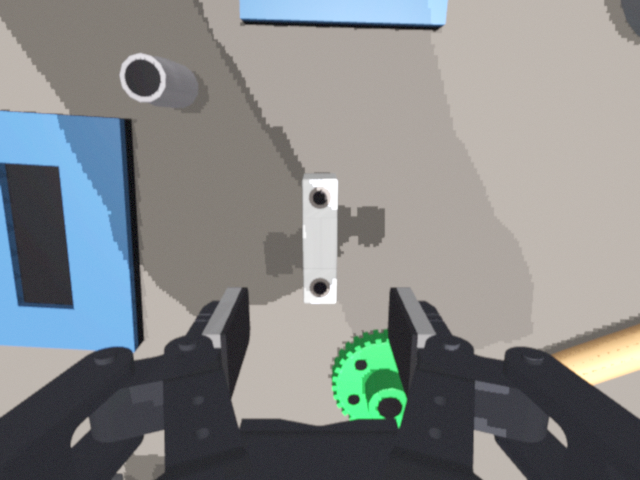

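The cap is upright in the view, with its bolt holes at (319.5,198) and (319.5,288), so the yaw already matches. The green gear is clear of the fingers.

```bash
python3 -c "
from h import *
a=pix2w('w6',(319.5,198),.028);b=pix2w('w6',(319.5,288),.028);d=a-b;print(a,b,np.linalg.norm(d),np.degrees(np.arctan2(d[1],d[0])))
c=(a+b)/2
go(c[0],c[1],.014,176.5)"
```

```text
[0.60342916 0.25567044 0.028     ] [0.6585547  0.25237709 0.028     ] 0.055223833980132746 176.5810638846317
shift [-2.70e-03  1.00e-04  1.03e-01] turn [-0.01  0.01  0.01] pos [0.6283 0.2541 0.117 ] [-1.7999e+02  1.0000e-02  1.7651e+02] q [22. 22. 18. 86. -0. 26.] f [ 0.3 -0.  -0.3] op 0.0512 t 22.95
```

```bash
python3 -m handwheel '[{"tx":-0.0025,"ty":0,"tz":0.025,"ax":0,"ay":0,"az":0,"jaw":0.2},{"tx":0,"ty":0,"tz":0.03,"ax":0,"ay":0,"az":0,"jaw":0.1},{"tx":0,"ty":0,"tz":0.025,"ax":0,"ay":0,"az":0,"jaw":0},{"tx":0,"ty":0,"tz":0.015,"ax":0,"ay":0,"az":0,"jaw":0},{"tx":0,"ty":0,"tz":0.008,"ax":0,"ay":0,"az":0,"jaw":0},{"tx":0,"ty":0,"tz":0,"ax":0,"ay":0,"az":0,"jaw":-0.2},{"tx":0,"ty":0,"tz":0,"ax":0,"ay":0,"az":0,"jaw":-0.4},{"tx":0,"ty":0,"tz":0,"ax":0,"ay":0,"az":0,"jaw":-1},{"tx":0,"ty":0,"tz":0,"ax":0,"ay":0,"az":0,"jaw":-1},{"tx":0,"ty":0,"tz":0,"ax":0,"ay":0,"az":0,"jaw":-1}]' 50
python3 -c "
from h import *
go(.6206,.081,.09,173.4)"
```

```text
time: 24.2
ee_pos: [0.6314, 0.2541, 0.0153]
tcp_rot: [180.0, 0.1, 176.5]
wrist_force: [0.9, 0.3, 5.3]
opening: 0.0187
grasp_force: 50.0
shift [ 1.000e-04 -1.734e-01 -7.480e-02] turn [0.04 0.11 3.1 ] pos [0.6314 0.2541 0.0153] [1.7996e+02 1.1000e-01 1.7650e+02] q [22. 24.  9. 75. -0. 25.] f [0.9 0.3 5.3] op 0.0187 t 24.2
```

```bash
python3 -m handwheel '[{"tx":0,"ty":0,"tz":-0.015,"ax":0,"ay":0,"az":0,"jaw":-1},{"tx":0,"ty":0,"tz":-0.035,"ax":0,"ay":0,"az":0,"jaw":-1},{"tx":0,"ty":-0.02,"tz":-0.035,"ax":0,"ay":0,"az":0,"jaw":-1},{"tx":0,"ty":-0.04,"tz":0,"ax":0,"ay":0,"az":0,"jaw":-1},{"tx":0,"ty":-0.045,"tz":0,"ax":0,"ay":0,"az":0,"jaw":-1},{"tx":0,"ty":-0.044,"tz":0,"ax":0,"ay":0,"az":0,"jaw":-1},{"tx":0,"ty":-0.0244,"tz":0,"ax":0,"ay":0,"az":3.1,"jaw":-1},{"tx":0,"ty":0,"tz":0,"ax":0,"ay":0,"az":0,"jaw":-1},{"tx":0,"ty":0,"tz":0,"ax":0,"ay":0,"az":0,"jaw":-1},{"tx":0,"ty":0,"tz":0,"ax":0,"ay":0,"az":0,"jaw":-1}]' 50
python3 -c "
from h import *
look('w7')
go(.6206,.081,.0253,173.4)"
```

```text
time: 25.45
ee_pos: [0.6202, 0.0818, 0.0991]
tcp_rot: [-180.0, 0.0, 173.5]
wrist_force: [-0.6, 0.0, -0.2]
opening: 0.0187
grasp_force: 49.2
shift [-0.0005 -0.0008  0.0737] turn [-0.01 -0.    0.09] pos [0.6202 0.0818 0.099 ] [-179.99   -0.    173.49] q [ 8. 15.  7. 82. -0. 14.] f [-0.6  0.7 -0.4] op 0.0187 t 25.5
```

View pics/w7.png

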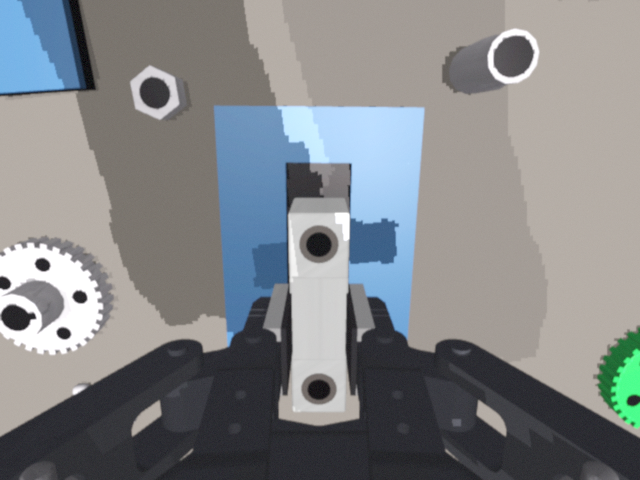

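The cap is square to the pocket. The pocket's near edge is at row 163, columns 287–351.

```bash
python3 -c "
from h import *
e=pix2w('w7',(319,163),.016);f=pix2w('w7',(319.5,106),.016);u=np.array([np.cos(np.radians(-6.5)),np.sin(np.radians(-6.5))])
print(e[:2]+.046*u,f[:2]+.075*u)"
```

```text
[0.62095513 0.08150663] [0.6204289  0.08180324]
```

```bash
python3 -m handwheel '[{"tx":0,"ty":0,"tz":0.015,"ax":0,"ay":0,"az":0,"jaw":-1},{"tx":0,"ty":0,"tz":0.025,"ax":0,"ay":0,"az":0,"jaw":-1},{"tx":0,"ty":0,"tz":0.015,"ax":0,"ay":0,"az":0,"jaw":-1},{"tx":0,"ty":0,"tz":0.002,"ax":0,"ay":0,"az":0,"jaw":-1},{"tx":0,"ty":0,"tz":0,"ax":0,"ay":0,"az":0,"jaw":-1},{"tx":0,"ty":0,"tz":0,"ax":0,"ay":0,"az":0,"jaw":-1},{"tx":0,"ty":0,"tz":0,"ax":0,"ay":0,"az":0,"jaw":-1},{"tx":0,"ty":0,"tz":0,"ax":0,"ay":0,"az":0,"jaw":-1},{"tx":0,"ty":0,"tz":0,"ax":0,"ay":0,"az":0,"jaw":-1},{"tx":0,"ty":0,"tz":0,"ax":0,"ay":0,"az":0,"jaw":-1}]' 50
python3 -c "
from h import *
go(.6206,.081,.0253,173.4)"
```

```text
time: 26.75
ee_pos: [0.6202, 0.0808, 0.042]
tcp_rot: [-180.0, 0.0, 173.4]
wrist_force: [0.5, 0.9, -1.3]
opening: 0.0186
grasp_force: 49.2
shift [-0.0004  0.0002  0.0167] turn [-0.01  0.01  0.  ] pos [0.6202 0.0808 0.042 ] [-1.7999e+02  1.0000e-02  1.7340e+02] q [ 7. 16.  1. 76. -0. 14.] f [ 0.5  0.9 -1.3] op 0.0186 t 26.75
```

```bash
python3 -m handwheel '[{"tx":0,"ty":0,"tz":0.008,"ax":0,"ay":0,"az":0,"jaw":-1},{"tx":0,"ty":0,"tz":0.004,"ax":0,"ay":0,"az":0,"jaw":-1},{"tx":0,"ty":0,"tz":0.002,"ax":0,"ay":0,"az":0,"jaw":-1},{"tx":0,"ty":0,"tz":0.001,"ax":0,"ay":0,"az":0,"jaw":-1},{"tx":0,"ty":0,"tz":0.001,"ax":0,"ay":0,"az":0,"jaw":-1},{"tx":0,"ty":0,"tz":0.0005,"ax":0,"ay":0,"az":0,"jaw":-1},{"tx":0,"ty":0,"tz":0.0005,"ax":0,"ay":0,"az":0,"jaw":-1},{"tx":0,"ty":0,"tz":0.0005,"ax":0,"ay":0,"az":0,"jaw":-1},{"tx":0,"ty":0,"tz":0,"ax":0,"ay":0,"az":0,"jaw":-1},{"tx":0,"ty":0,"tz":0,"ax":0,"ay":0,"az":0,"jaw":-1}]' 50
```

```text
time: 28.0
ee_pos: [0.6203, 0.0808, 0.0253]
tcp_rot: [-180.0, 0.0, 173.4]
wrist_force: [-2.7, -0.9, 5.4]
opening: 0.0187
grasp_force: 49.9
```

```bash
python3 -m handwheel '[{"tx":0,"ty":0,"tz":0,"ax":0,"ay":0,"az":0,"jaw":-0.5},{"tx":0,"ty":0,"tz":0,"ax":0,"ay":0,"az":0,"jaw":-0.3},{"tx":0,"ty":0,"tz":0,"ax":0,"ay":0,"az":0,"jaw":-0.1},{"tx":0,"ty":0,"tz":0,"ax":0,"ay":0,"az":0,"jaw":0},{"tx":0,"ty":0,"tz":0,"ax":0,"ay":0,"az":0,"jaw":0},{"tx":0,"ty":0,"tz":-0.01,"ax":0,"ay":0,"az":0,"jaw":0},{"tx":0,"ty":0,"tz":-0.03,"ax":0,"ay":0,"az":0,"jaw":0},{"tx":0,"ty":0,"tz":-0.03,"ax":0,"ay":0,"az":0,"jaw":0.2},{"tx":0,"ty":0,"tz":-0.03,"ax":0,"ay":0,"az":0,"jaw":0.2},{"tx":0,"ty":0,"tz":0,"ax":0,"ay":0,"az":0,"jaw":0.2}]' 50
python3 -c "
from h import *
go(.6374,-.0872,.125,173.4)"
```

```text
time: 29.25
ee_pos: [0.6215, 0.081, 0.1281]
tcp_rot: [179.9, 0.3, 173.4]
wrist_force: [-0.5, -1.0, 0.0]
opening: 0.0511
grasp_force: 0.0
shift [-0.0351 -0.1653  0.0031] turn [0.06 0.29 0.  ] pos [0.6215 0.081  0.1281] [179.94   0.29 173.4 ] q [ 7. 14.  9. 85. -0. 14.] f [-0.5 -1.   0. ] op 0.0511 t 29.25
```

```bash
python3 -m handwheel '[{"tx":-0.007,"ty":-0.025,"tz":0,"ax":0,"ay":0,"az":0,"jaw":0.3},{"tx":-0.009,"ty":-0.045,"tz":0,"ax":0,"ay":0,"az":0,"jaw":0.3},{"tx":-0.009,"ty":-0.045,"tz":0,"ax":0,"ay":0,"az":0,"jaw":0.3},{"tx":-0.0061,"ty":-0.035,"tz":0,"ax":0,"ay":0,"az":0,"jaw":0.3},{"tx":-0.004,"ty":-0.0153,"tz":0,"ax":0,"ay":0,"az":0,"jaw":0.3},{"tx":0,"ty":0,"tz":0,"ax":0,"ay":0,"az":0,"jaw":0.3},{"tx":0,"ty":0,"tz":0,"ax":0,"ay":0,"az":0,"jaw":0.3},{"tx":0,"ty":0,"tz":0,"ax":0,"ay":0,"az":0,"jaw":0.3},{"tx":0,"ty":0,"tz":0,"ax":0,"ay":0,"az":0,"jaw":0.3},{"tx":0,"ty":0,"tz":0,"ax":0,"ay":0,"az":0,"jaw":0.3}]' 70
python3 -c "
from h import *
look('w8')
go(.6374,-.0872,.018,173.4)"
```

```text
time: 30.5
ee_pos: [0.6361, -0.087, 0.1246]
tcp_rot: [-180.0, 0.0, 173.4]
wrist_force: [0.4, -0.0, -0.3]
opening: 0.0556
grasp_force: 0.0
shift [-1.300e-03  1.000e-04  1.066e-01] turn [-0.01  0.01  0.03] pos [ 0.6361 -0.0871  0.1246] [-1.7999e+02  1.0000e-02  1.7343e+02] q [-8. 17. 12. 85. -0. -1.] f [ 0.1 -0.5 -0.3] op 0.0552 t 30.55
```

View pics/w8.png

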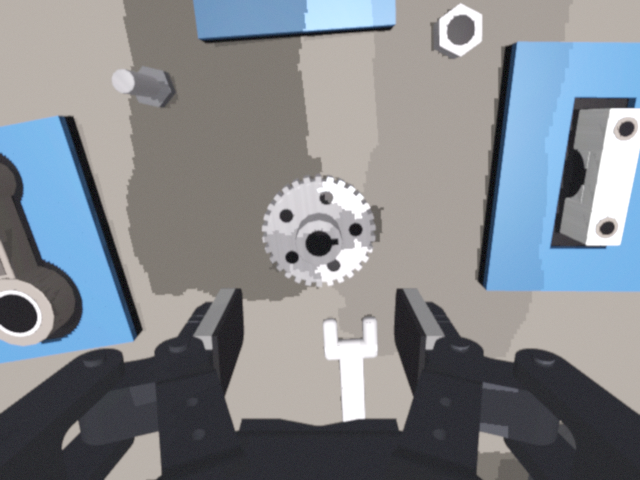

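The gear disc spans (262–377, 176–288), so its centre is about (319.5,231.5), with the hub bore at (319,243). The rod and cap appear seated in their pockets.

```bash
python3 -c "
from h import *
print(pix2w('w8',(319,243.5),.036))
p=pix2w('w8',(319.5,231.5),.014);print(p)
go(p[0],p[1],.018,173.4)"
```

```text
[ 0.63812367 -0.08737431  0.036     ]
[ 0.63681653 -0.08685415  0.014     ]
shift [-0.0007  0.0003  0.1066] turn [-0.01  0.01  0.03] pos [ 0.6361 -0.0871  0.1246] [-1.7999e+02  1.0000e-02  1.7343e+02] q [-8. 17. 12. 85. -0. -1.] f [ 0.1 -0.5 -0.3] op 0.0552 t 30.55
```

```bash
python3 -m handwheel '[{"tx":-0.0013,"ty":0,"tz":0.025,"ax":0,"ay":0,"az":0,"jaw":0.3},{"tx":0,"ty":0,"tz":0.035,"ax":0,"ay":0,"az":0,"jaw":0.2},{"tx":0,"ty":0,"tz":0.025,"ax":0,"ay":0,"az":0,"jaw":0.1},{"tx":0,"ty":0,"tz":0.014,"ax":0,"ay":0,"az":0,"jaw":0.1},{"tx":0,"ty":0,"tz":0.007,"ax":0,"ay":0,"az":0,"jaw":0.1},{"tx":0,"ty":0,"tz":0,"ax":0,"ay":0,"az":0,"jaw":0},{"tx":0,"ty":0,"tz":0,"ax":0,"ay":0,"az":0,"jaw":-0.2},{"tx":0,"ty":0,"tz":0,"ax":0,"ay":0,"az":0,"jaw":-1},{"tx":0,"ty":0,"tz":0,"ax":0,"ay":0,"az":0,"jaw":-1},{"tx":0,"ty":0,"tz":0,"ax":0,"ay":0,"az":0,"jaw":-1}]' 70
python3 -c "
from h import *
go(.435,.281,.11,173.4)"
```

```text
time: 31.8
ee_pos: [0.6381, -0.0876, 0.02]
tcp_rot: [180.0, 0.1, 173.4]
wrist_force: [-0.2, 0.2, 6.1]
opening: 0.0252
grasp_force: 69.1
shift [ 0.2439  0.3428 -0.0905] turn [0.   0.13 0.  ] pos [ 0.6381 -0.0876  0.02  ] [1.800e+02 1.300e-01 1.734e+02] q [-8. 19.  3. 74.  0. -1.] f [-0.2  0.2  6.1] op 0.0252 t 31.8
```

```bash
python3 -m handwheel '[{"tx":0,"ty":0,"tz":-0.01,"ax":0,"ay":0,"az":0,"jaw":-1},{"tx":0,"ty":0,"tz":-0.025,"ax":0,"ay":0,"az":0,"jaw":-1},{"tx":0,"ty":0,"tz":-0.035,"ax":0,"ay":0,"az":0,"jaw":-1},{"tx":0,"ty":0,"tz":-0.03,"ax":0,"ay":0,"az":0,"jaw":-1},{"tx":0.014,"ty":0.02,"tz":0,"ax":0,"ay":0,"az":0,"jaw":-1},{"tx":0.028,"ty":0.04,"tz":0,"ax":0,"ay":0,"az":0,"jaw":-1},{"tx":0.028,"ty":0.04,"tz":0,"ax":0,"ay":0,"az":0,"jaw":-1},{"tx":0.028,"ty":0.04,"tz":0,"ax":0,"ay":0,"az":0,"jaw":-1},{"tx":0.028,"ty":0.04,"tz":0,"ax":0,"ay":0,"az":0,"jaw":-1},{"tx":0.028,"ty":0.04,"tz":0,"ax":0,"ay":0,"az":0,"jaw":-1}]' 70
python3 -m handwheel '[{"tx":0.028,"ty":0.04,"tz":0,"ax":0,"ay":0,"az":0,"jaw":-1},{"tx":0.028,"ty":0.04,"tz":0,"ax":0,"ay":0,"az":0,"jaw":-1},{"tx":0.0229,"ty":0.029,"tz":0,"ax":0,"ay":0,"az":0,"jaw":-1},{"tx":0.011,"ty":0.0138,"tz":0,"ax":0,"ay":0,"az":0,"jaw":-1},{"tx":0,"ty":0,"tz":0.01,"ax":0,"ay":0,"az":0,"jaw":-1},{"tx":0,"ty":0,"tz":0,"ax":0,"ay":0,"az":0,"jaw":-1},{"tx":0,"ty":0,"tz":0,"ax":0,"ay":0,"az":0,"jaw":-1},{"tx":0,"ty":0,"tz":0,"ax":0,"ay":0,"az":0,"jaw":-1},{"tx":0,"ty":0,"tz":0,"ax":0,"ay":0,"az":0,"jaw":-1},{"tx":0,"ty":0,"tz":0,"ax":0,"ay":0,"az":0,"jaw":-1}]' 70
python3 -c "
from h import *
look('w9')
go(.435,.281,.03,173.4)"
```

```text
time: 33.05
ee_pos: [0.5087, 0.1498, 0.1188]
tcp_rot: [-180.0, 0.0, 173.4]
wrist_force: [0.9, -0.2, -3.2]
opening: 0.0253
grasp_force: 69.2
time: 34.3
ee_pos: [0.4346, 0.2809, 0.1085]
tcp_rot: [-180.0, 0.0, 173.4]
wrist_force: [-0.4, -1.1, -2.6]
opening: 0.0253
grasp_force: 69.3
shift [-0.0004  0.0001  0.0785] turn [-0.01  0.01 -0.01] pos [0.4346 0.2809 0.1085] [-1.7999e+02  1.0000e-02  1.7339e+02] q [33. -0. -9. 81. -0. 39.] f [-0.9  0.4 -2.2] op 0.0255 t 34.35
```

View pics/w9.png

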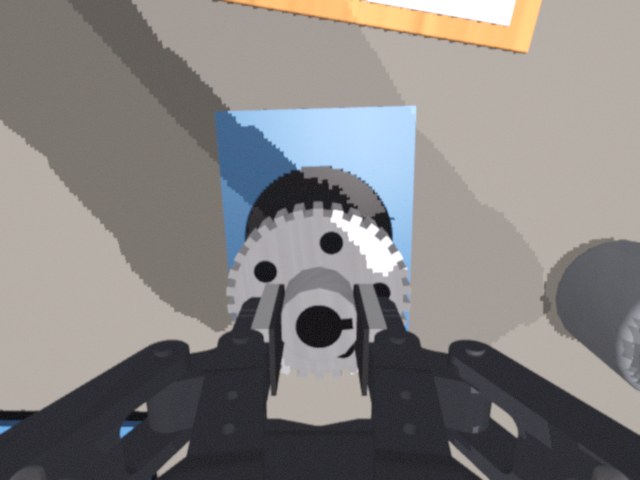

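The gear is held level over the round pocket, whose rim spans columns 247–392 with its far edge at row 166.

```bash
python3 -c "
from h import *
e=pix2w('w9',(319.5,166),.016);u=np.array([np.cos(np.radians(173.4)),np.sin(np.radians(173.4))]);print(e[:2]-.044*u)"
python3 -m handwheel '[{"tx":0,"ty":0,"tz":0.015,"ax":0,"ay":0,"az":0,"jaw":-1},{"tx":0,"ty":0,"tz":0.025,"ax":0,"ay":0,"az":0,"jaw":-1},{"tx":0,"ty":0,"tz":0.015,"ax":0,"ay":0,"az":0,"jaw":-1},{"tx":0,"ty":0,"tz":0.005,"ax":0,"ay":0,"az":0,"jaw":-1},{"tx":0,"ty":0,"tz":0,"ax":0,"ay":0,"az":0,"jaw":-1},{"tx":0,"ty":0,"tz":0,"ax":0,"ay":0,"az":0,"jaw":-1},{"tx":0,"ty":0,"tz":0,"ax":0,"ay":0,"az":0,"jaw":-1},{"tx":0,"ty":0,"tz":0,"ax":0,"ay":0,"az":0,"jaw":-1},{"tx":0,"ty":0,"tz":0,"ax":0,"ay":0,"az":0,"jaw":-1},{"tx":0,"ty":0,"tz":0,"ax":0,"ay":0,"az":0,"jaw":-1}]' 70
```

```text
[0.43600601 0.28078928]
time: 35.6
ee_pos: [0.4345, 0.281, 0.0485]
tcp_rot: [-180.0, 0.0, 173.4]
wrist_force: [0.4, -0.4, -3.7]
opening: 0.025
grasp_force: 69.3
```

Contact is expected at z≈0.030, 18.5 mm lower.

```bash
python3 -m handwheel '[{"tx":-0.001,"ty":0,"tz":0.008,"ax":0,"ay":0,"az":0,"jaw":-1},{"tx":0,"ty":0,"tz":0.005,"ax":0,"ay":0,"az":0,"jaw":-1},{"tx":0,"ty":0,"tz":0.003,"ax":0,"ay":0,"az":0,"jaw":-1},{"tx":0,"ty":0,"tz":0.001,"ax":0,"ay":0,"az":0,"jaw":-1},{"tx":0,"ty":0,"tz":0.001,"ax":0,"ay":0,"az":0,"jaw":-1},{"tx":0,"ty":0,"tz":0.0005,"ax":0,"ay":0,"az":0,"jaw":-1},{"tx":0,"ty":0,"tz":0.0005,"ax":0,"ay":0,"az":0,"jaw":-1},{"tx":0,"ty":0,"tz":0.0005,"ax":0,"ay":0,"az":0,"jaw":-1},{"tx":0,"ty":0,"tz":0,"ax":0,"ay":0,"az":0,"jaw":-1},{"tx":0,"ty":0,"tz":0,"ax":0,"ay":0,"az":0,"jaw":-1}]' 70
```

```text
time: 36.85
ee_pos: [0.4355, 0.2809, 0.03]
tcp_rot: [180.0, 0.0, 173.4]
wrist_force: [-4.9, -2.7, 7.6]
opening: 0.0254
grasp_force: 70.5
```

```bash
python3 -m handwheel '[{"tx":0,"ty":0,"tz":0,"ax":0,"ay":0,"az":0,"jaw":-0.3},{"tx":0,"ty":0,"tz":0,"ax":0,"ay":0,"az":0,"jaw":-0.1},{"tx":0,"ty":0,"tz":0,"ax":0,"ay":0,"az":0,"jaw":0},{"tx":0,"ty":0,"tz":0,"ax":0,"ay":0,"az":0,"jaw":0.1},{"tx":0,"ty":0,"tz":0,"ax":0,"ay":0,"az":0,"jaw":0.1},{"tx":0,"ty":0,"tz":-0.01,"ax":0,"ay":0,"az":0,"jaw":0.1},{"tx":0,"ty":0,"tz":-0.03,"ax":0,"ay":0,"az":0,"jaw":0.1},{"tx":0,"ty":0,"tz":-0.04,"ax":0,"ay":0,"az":0,"jaw":0.1},{"tx":0,"ty":0,"tz":-0.04,"ax":0,"ay":0,"az":0,"jaw":0.1},{"tx":0,"ty":0,"tz":-0.04,"ax":0,"ay":0,"az":0,"jaw":0.1}]' 70
python3 -m handwheel '[{"tx":0,"ty":0.03,"tz":-0.01,"ax":0,"ay":0,"az":0,"jaw":0.1},{"tx":0,"ty":0.04,"tz":0,"ax":0,"ay":0,"az":0,"jaw":0.1},{"tx":0,"ty":0.04,"tz":0,"ax":0,"ay":0,"az":0,"jaw":0.1},{"tx":0.02,"ty":0.04,"tz":0,"ax":0,"ay":0,"az":0,"jaw":0.1},{"tx":0.02,"ty":0.03,"tz":0,"ax":0,"ay":0,"az":0,"jaw":0.1},{"tx":0,"ty":0,"tz":0,"ax":0,"ay":0,"az":0,"jaw":0.1},{"tx":0,"ty":0,"tz":0,"ax":0,"ay":0,"az":0,"jaw":0.1},{"tx":0,"ty":0,"tz":0,"ax":0,"ay":0,"az":0,"jaw":0.1},{"tx":0,"ty":0,"tz":0,"ax":0,"ay":0,"az":0,"jaw":0.1},{"tx":0,"ty":0,"tz":0,"ax":0,"ay":0,"az":0,"jaw":0.1}]' 70
python3 - <<'E'
from workcell import optics
import cv2,numpy as np
t=optics.camera("top")["color"][:,:,::-1];s=optics.camera("scene")["color"][:,:,::-1]
a=cv2.resize(t[165:350,95:445],(800,423),interpolation=cv2.INTER_CUBIC)
b=cv2.resize(s[170:350,180:500],(800,450),interpolation=cv2.INTER_CUBIC)
cv2.imwrite("pics/fin.png",a);cv2.imwrite("pics/fin2.png",b)
E
```

```text
time: 38.1
ee_pos: [0.4354, 0.2809, 0.1911]
tcp_rot: [180.0, 0.0, 173.4]
wrist_force: [-0.6, 0.9, -0.3]
opening: 0.047
grasp_force: 0.0
time: 39.35
ee_pos: [0.4167, 0.4639, 0.1991]
tcp_rot: [180.0, 0.0, 173.4]
wrist_force: [0.8, -0.1, -0.0]
opening: 0.0471
grasp_force: 0.0
```

View pics/fin.png

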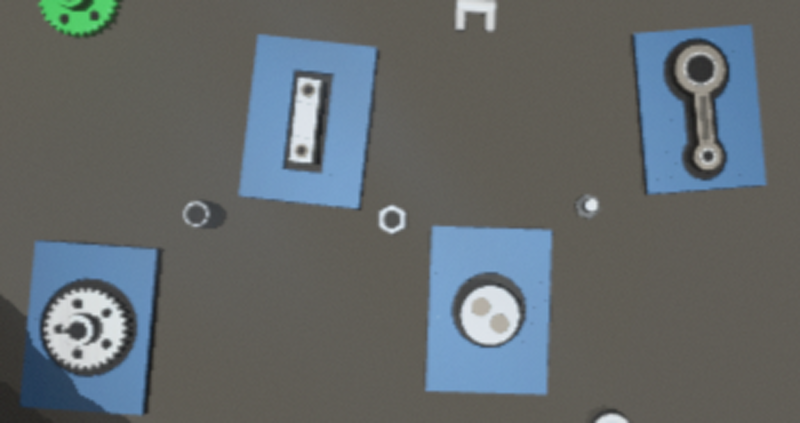

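View pics/fin2.png

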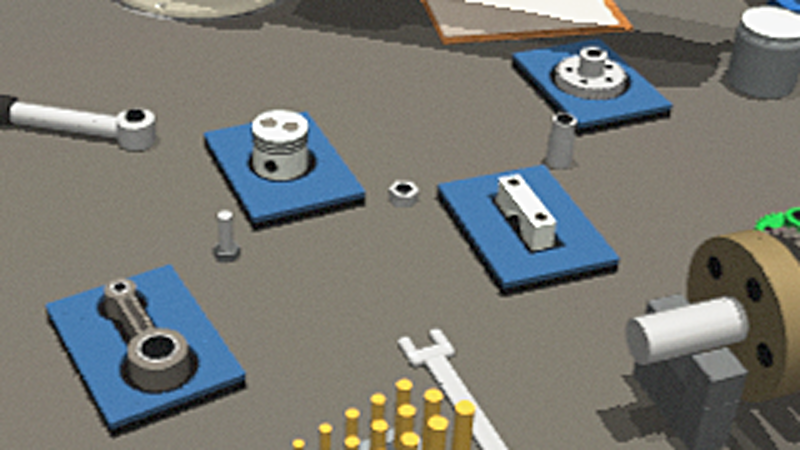

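Both views show all four parts seated in their cut-outs with black floor showing around each. In the crop the cap is at (305,120), rod (703,110), piston (490,315) and gear (88,328). The socket and bolt stand untouched.

```bash
python3 -c "
from workcell import workorder
print(workorder.job_done())"
```

```text
the job is handed in; nothing more can be done
None
```

The piston, rod, cap and timing gear were laid in their matching inserts in the order asked, the socket and bolt still stand where they were, and the job was handed in at about 39 s; no verdict was returned.

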